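# Zero the round kitchen timer

## Task

The bake is out of the oven: turn the hand of the round timer back anticlockwise (seen from above), all the way round, until it is fully home against its zero stop pin, and leave it there. The square timer is still in use, so do not move its hand, and leave the other things on the worktop where they are.

Things in the scene. Friction and masses are not known exactly. Their poses are not given: they have to be found in the camera images.
- round_timer: The ROUND kitchen timer lying face up, fixed to the worktop: steel disc 170 in diameter, 45 high, white face. Origin at the centre of the underside, z up; the hand turns about this vertical axis; +x is the zero direction. The dark scale on the face starts thin at zero and gets broader clockwise. The timers may stand either way round, left or right.
- round_hand (a joint): Angle of the round timer's hand, rad. 0 = home, bar along the timer's +x, its side against the pin. Grows CLOCKWISE seen from above (bar direction = timer yaw minus value) to 5.93, the pin's other side; so zero it by turning ANTICLOCKWISE. Friction 0.1 N m (2 N at 50 mm), no spring, stays where left; the stop is rigid. Push the bar's side with shut fingers or pinch it.
- round_tip (a point): Top of the outer end of the round timer's hand: a level brass bar 14 wide, reaching 72 mm from the axis, its underside 49 and its top 73 mm above the table (4 and 28 above the face), on a central brass hub of radius 17 whose top is 78 mm above the table.
- round_pin (a point): Top of the round timer's zero stop: a dark upright steel pin, 10 in diameter, rising 22 above the face (to 67 above the table), 68 mm from the axis, 0.18 rad anticlockwise of the zero direction.
- square_timer: The smaller SQUARE kitchen timer lying face up, fixed to the worktop: steel block 124 x 124, 45 high, white round face, same kind of hand, pin and scale. It must keep its setting. Origin at the centre of the underside, on the axis of its hand.
- square_tip (a point): Top of the outer end of the square timer's hand, a brass bar like the other's, 52 mm from its axis, 73 mm above the table. It turns just as freely.
- mug: White mug, 76 wide, 85 high, handle on its +y side, loose; origin at the centre of the underside.
- bowl: Green glass bowl, 124 wide, 55 high, loose; origin at the centre of the underside.
- spoon: Wooden spoon 200 long, lying along its x between the timers, loose; origin under its middle.
- mill: Dark wooden pepper mill, 54 wide, 165 high, loose; origin at the centre of the underside.
- jar: Glass jar with brass cap, 72 wide, 100 high, loose; origin at the centre of the underside.
- butter: White butter dish 150 x 90, 78 high with its knob, loose; origin at the centre of the underside.
- trivet: Cork trivet 130 x 130 x 12, loose; origin at the centre of the underside.
There are look-alikes about, which are no part of the job. What is shaped like the round_timer but orange or purple is not meant.

How it is judged:
By the outcome, as a careful person would: the job done as asked, in the order asked, and still so for the second after the job is handed in, with the robot touching nothing.
It also fails if it takes over 48 s, if anything falls off the work surface, if the arm or the gripper's body presses on something with over 40 N, if the wrist force passes 120 N, or if a joint passes its speed limit or range.

## Robot

A 6-joint arm with a two-finger parallel gripper is mounted at the origin on the work surface. World frame = base frame: x ahead of the robot, y to its left, z up, the work surface at z = 0. Lengths are in mm, angles in rad, forces in N, time in s.
With the tool pointing down it reaches from about 400 to 925 mm from the base axis. Payload 12.5 kg.
Tool frame: the origin (TCP) lies between the finger pads; the fingertips stand 19 mm ahead of it and the grasp point (between the pads) is the TCP (env.tips_ahead is the distance from the TCP to the fingertips, in mm); z points along the fingers, y is the line along which they close (so a half turn about z gives the same grasp; the last joint's range is limited). The gripper opens to 95 mm and grips with 3 to 60 N. Pads are 20 mm wide; open, the fingers measure 119 mm over their backs; the gripper's body (75 mm by 180 mm) begins 59 mm behind the grasp point.
Start: joints at [1.052, 0.491, 1.559, -0, 1.092, -0.106], TCP at [250.72, 572.524, 233.661] pointing down, gripper open.
Joint ranges: [-3.1, 3.1], [-0.84, 2.19], [0.05, 2.79], [-1.13, 4.28], [0.06, 2.93], [-2.69, 2.69]. Speed limits (rad/s): [2.22, 2.22, 2.79, 3.14, 3.14, 3.14].

## Interface

Orientations are given as [roll, pitch, yaw] about the fixed x, y, z axes, in that order (R = Rz(yaw) Ry(pitch) Rx(roll)).
In Python, from cell import env gives the robot as it stands.
- The arm moves only by the shell command python3 -m crank 'ROWS'. ROWS is JSON, a list of rows, each a list of 5 numbers: the shift along the tool's x, y, z in mm, then the turn about the tool's z in degrees, then the finger opening in mm, from 0 to 95.1. In form: [[dx, dy, dz, yaw, grip], ...]. A call has 1 to 10 rows; each row is the pose to reach, as a shift and turn from the pose commanded when the call began, along the tool's axes at that moment; what a row does not reach only later rows make up. A row lasts 1/12 s, in which the tool goes at most 41.7 mm and 7.16 degrees, less where a joint would pass 70% of its speed; a pose out of reach is approached as far as the arm can. A call with a gripper value outside its range is refused whole. The fingers move at their own pace and stop on an object; the grip force is fixed at half the most. Time passes only in rows, so rows that repeat a pose let the fingers close. It gives the time, the measured TCP pose, the force, the opening and the grip force at its end, in the units of the state.
- env.state(): the state, without advancing time (a new reading comes with each control period).
- env.read_camera(name): name is "side" or "top"; returns a dict with "img" (384x512x3 uint8, blue, green, red), "K" (3x3 intrinsics, pixels), "k1" (the pictures are not rectified: a ray, as slopes to the right and down, at radius r is drawn at 1 + k1 r^2 times it, then the intrinsics apply), "pose" (4x4, takes a point from camera to world coordinates). Camera axes: x right, y down, z forward; pixel columns grow to the right and rows downward; lengths in mm; the calibration is good to about 2 mm. A picture is of the moment at which its call begins. There is no depth.
- env.job_done(): hands the job in; it is judged then, once.
The state is a dict: "t": time; "joints": joint angles; "qvel": joint speeds; "tau": joint torques, N m; "eef_pos": TCP position; "tcp_rot": TCP orientation; "ft_force": force on the tool from outside, world axes, zero at the start; "moment": the same for the moment, N m; "opening": opening from 0.0 (shut) to 1.0 (fully open); "grip_force": force on a finger pad.
Only numpy, scipy, OpenCV 4.12 (cv2) and the standard library are available. Lean on these libraries where they do the work, as an engineer would, in place of code of your own. Each camera call takes 0.05 s, during which the arm holds its last target. There are 200 camera calls.

## Working session

There is one attempt and no reset: what is moved stays moved. The work goes in short steps, Python scripts to look and compute and a shell command to move; the robot and the scene stay as the last step left them, time stands still between calls to the robot, and variables do not carry over. Pictures are saved under pics/ and viewed, at most 10 in all, crops included, and the job is handed in when it is done.

```bash
mkdir -p pics
cat > h.py <<'E'
import numpy as np, cv2
from cell import env
def ray(c,u,v):
    K=c["K"]; D=np.array([c["k1"],0,0,0.]); p=cv2.undistortPoints(np.array([[[u,v]]],float),K,D)[0,0]
    P=np.array(c["pose"]); return P[:3,3],P[:3,:3]@np.array([p[0],p[1],1])
def at(c,u,v,z):
    o,d=ray(c,u,v); return (o+d*(z-o[2])/d[2]).round(1)
def proj(c,X):
    P=np.linalg.inv(c["pose"]); X=np.atleast_2d(X)@P[:3,:3].T+P[:3,3]
    return cv2.projectPoints(X,np.zeros(3),np.zeros(3),c["K"],np.array([c["k1"],0,0,0.]))[0][:,0].round(1)
E
python3 - <<'E'
from h import *
a=env.read_camera("top");b=env.read_camera("side")
for n,c in(("top",a),("side",b)): cv2.imwrite(f"pics/{n}0.png",cv2.resize(c["img"],(800,600),interpolation=cv2.INTER_CUBIC))
import pickle; pickle.dump((a,b),open("c0.pkl","wb"))
print(a["pose"],b["pose"],a["k1"]); print(env.state())
E
```

```text
[[ 1.35915770e-02 -9.84110147e-01  1.77038094e-01  2.28876128e+02]
 [-9.99907363e-01 -1.35063868e-02  1.68633492e-03 -8.87713763e+01]
 [ 7.31605677e-04 -1.77044614e-01 -9.84202555e-01  1.71001656e+03]
 [ 0.00000000e+00  0.00000000e+00  0.00000000e+00  1.00000000e+00]] [[ 9.47804009e-01 -2.48620124e-01  1.99638659e-01  2.21921560e+02]
 [-3.18799001e-01 -7.27329661e-01  6.07748929e-01 -1.04386969e+03]
 [-5.89549622e-03 -6.39671477e-01 -7.68625816e-01  1.28780033e+03]
 [ 0.00000000e+00  0.00000000e+00  0.00000000e+00  1.00000000e+00]] 0.028668247933838202
{'t': 0.1, 'joints': array([ 1.05238485e+00,  4.91497577e-01,  1.55936650e+00, -2.63907327e-05,
        1.09171111e+00, -1.05580864e-01]), 'qvel': array([ 0.00018722, -0.00095635, -0.0022549 , -0.00034225,  0.00027724,
       -0.00156003]), 'tau': array([ 3.73637871e-03, -6.13622618e+01, -2.58615392e+01,  6.93894457e-02,
        4.69638035e-02, -9.34253967e-05]), 'eef_pos': array([250.63187466, 572.33951438, 233.12881458]), 'tcp_rot': array([-3.14061312e+00, -8.02673037e-05,  2.72877418e+00]), 'ft_force': array([-0.30132988,  0.04397591, -1.10212634]), 'moment': array([ 0.01551345, -0.04648275, -0.0084159 ]), 'grip_force': 0.0, 'opening': 0.9991239922209052}
```

View pics/top0.png

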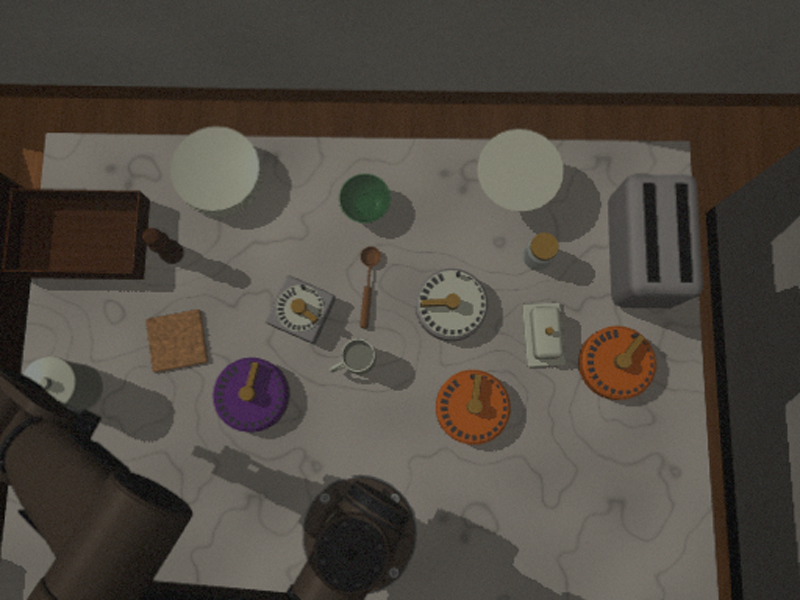

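View pics/side0.png

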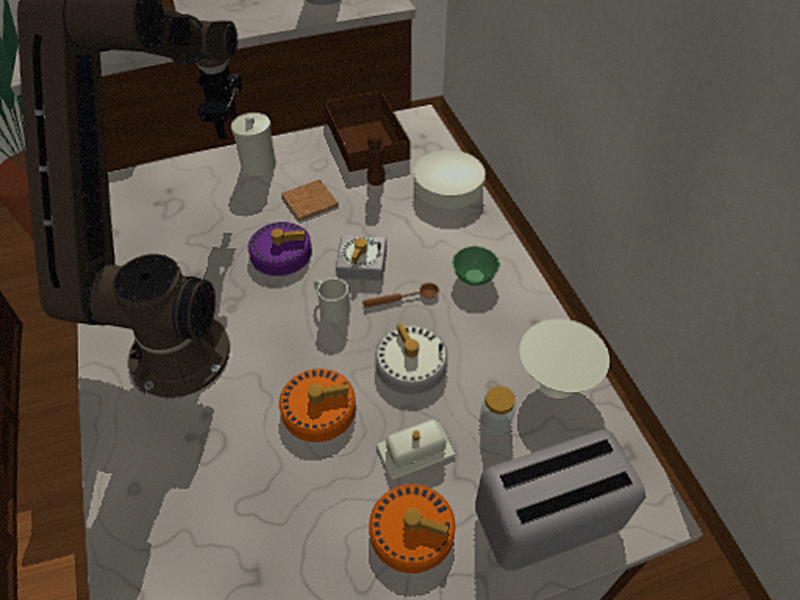

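The round-timer shapes in the top view are purple (250,394), orange (472,407), orange (618,362) and white-faced steel (452,303). Only the white one fits, because orange and purple are excluded; the square timer is at (300,308). I'll confirm with enlarged crops.

Run:
```python
from h import *
import pickle
a,b=pickle.load(open("c0.pkl","rb"))
f=512/800
print("hub",at(a,453*f,301*f,78),"centre",at(a,452*f,303*f,45), "sidehub",at(b,411*f,347*f,78))
i=a["img"][165:225,255:325]; j=b["img"][195:265,230:300]
i=cv2.resize(i,(400,343),interpolation=cv2.INTER_CUBIC); j=cv2.resize(j,(400,400),interpolation=cv2.INTER_CUBIC)
o=np.zeros((400,800,3),np.uint8);o[:343,:400]=i;o[:,400:]=j
cv2.imwrite("pics/crop.png",cv2.convertScaleAbs(o,alpha=1.3))
```

```text
hub [ 523.5 -206.2   78. ] centre [ 524.7 -206.3   45. ] sidehub [ 521.6 -218.7   78. ]
```

View pics/crop.png

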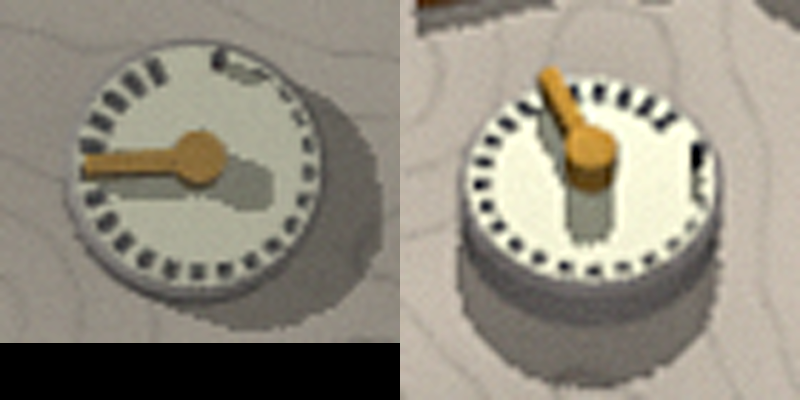

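The crop shows the white round timer. In the top crop the hub is at (200,158), the tip at (85,165) and the dark pin at (218,60). In the side crop they are at (591,147), (549,75) and (697,148). The scale thickens clockwise from the pin, so this is the right timer.

Run:
```python
from h import *
import pickle
a,b=pickle.load(open("c0.pkl","rb"))
s=400/70
T=lambda u,v,z: at(a,255+(u+.5)/s-.5,165+(v+.5)/s-.5,z)
S=lambda u,v,z: at(b,230+(u-400+.5)/s-.5,195+(v+.5)/s-.5,z)
R=dict(hub=(T(200,157,78),S(591,147,78)),tip=(T(85,164,73),S(550,75,73)),pin=(T(218,52,67),S(697,147,67)),disc=(T(198,160,45),S(591,177,45)))
for k,(p,q) in R.items(): print(k,p,q)
for i in(0,1):
    c=R["hub"][i]; g=lambda k:np.arctan2(*(R[k][i]-c)[1::-1])
    z=g("pin")-.18; print("zero",z,"bar",g("tip"),"hand",(z-g("tip"))%(2*np.pi), np.linalg.norm((R["tip"][i]-c)[:2]),np.linalg.norm((R["pin"][i]-c)[:2]))
```

```text
hub [ 525.6 -205.    78. ] [ 524.  -211.3   78. ]
tip [ 521.1 -133.3   73. ] [ 519.3 -145.6   73. ]
pin [ 595.4 -217.1   67. ] [ 589.7 -225.3   67. ]
disc [ 529.7 -206.1   45. ] [ 524.5 -210.8   45. ]
zero -0.35164661334313885 bar 1.6334756212861348 hand 4.298063072550312 71.84107460220788 70.8410191908614
zero -0.389949644804789 bar 1.6422119581562935 hand 4.251023704218504 65.86789809914995 67.17506978038807
```

```bash
python3 -m crank '[[-573,-545,0,-23.6,0],[-573,-545,0,-23.6,0],[-573,-545,0,-23.6,0],[-573,-545,0,-23.6,0],[-573,-545,0,-23.6,0],[-573,-545,0,-23.6,0],[-573,-545,0,-23.6,0],[-573,-545,0,-23.6,0],[-573,-545,0,-23.6,0],[-573,-545,0,-23.6,0]]'
```

```text
t: 0.93
eef_pos: [411.5, 188.4, 233.7]
tcp_rot: [3.141, 0.0, 3.141]
ft_force: [0.9, -0.5, -0.7]
opening: 0.354
grip_force: 0.0
```

```bash
python3 -m crank '[[-142,-335,0,0,0],[-142,-335,0,0,0],[-142,-335,0,0,0],[-142,-335,0,0,0],[-142,-335,0,0,0],[-142,-335,0,0,0],[-142,-335,0,0,0],[-142,-335,0,0,0],[-142,-335,0,0,0],[-142,-335,0,0,0]]'; python3 -m crank '[[0,0,40,0,0],[0,0,80,0,0],[0,0,100,0,0],[0,0,100,0,0]]'
```

```text
t: 1.77
eef_pos: [554.5, -149.6, 232.8]
tcp_rot: [-3.141, 0.0, 3.137]
ft_force: [-0.2, -0.3, -0.4]
opening: 0.006
grip_force: 0.0
t: 2.1
eef_pos: [550.9, -143.8, 129.4]
tcp_rot: [3.139, -0.007, 3.141]
ft_force: [0.2, -0.3, -0.5]
opening: 0.008
grip_force: 0.0
```

```bash
python3 -m crank '[[-7,-13,20,0,0],[-7,-13,20,0,0],[-7,-13,20,0,0]]'
python3 - <<'E'
from h import *
a=env.read_camera("top");b=env.read_camera("side")
i=cv2.resize(a["img"][155:235,245:325],(400,400),interpolation=cv2.INTER_CUBIC); j=cv2.resize(b["img"][185:265,225:305],(400,400),interpolation=cv2.INTER_CUBIC)
cv2.imwrite("pics/c2.png",cv2.convertScaleAbs(np.hstack([i,j]),alpha=1.3))
E
```

```text
t: 2.35
eef_pos: [560.1, -157.7, 114.3]
tcp_rot: [3.141, -0.0, 3.14]
ft_force: [-0.9, 0.2, 0.7]
opening: 0.007
grip_force: 0.0
```

View pics/c2.png

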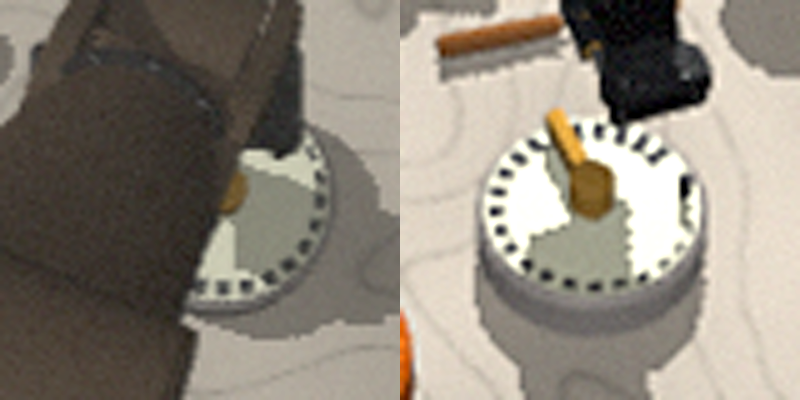

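```bash
python3 -m crank '[[0,0,20,0,0],[0,0,42,0,0],[0,0,42,0,0],[0,0,42,0,0]]'
python3 - <<'E'
from h import *
p=env.state()["eef_pos"];print(p)
for k in range(0,3):
    q=np.arange(1.1+1.5*k,2.61+1.5*k,.15)[:10]
    ref=p[:2] if k==0 else last
    P=np.array([525.5,-207])+50*np.c_[np.cos(q),np.sin(q)]; d=P-ref; last=P[-1]
    print(q[-1],last.round(),[[round(-x),round(y)] for x,y in d])
E
```

```text
t: 2.78
eef_pos: [559.9, -157.4, 72.3]
tcp_rot: [3.141, -0.001, 3.141]
ft_force: [-1.1, 1.2, 0.5]
opening: 0.005
grip_force: 0.0
[ 559.88840306 -157.420926     72.32881723]
2.4499999999999993 [ 487. -175.] [[12, -5], [19, -2], [26, 0], [33, 0], [41, 0], [48, -2], [55, -4], [62, -8], [68, -12], [73, -18]]
3.9499999999999993 [ 491. -243.] [[4, -6], [8, -13], [10, -20], [11, -27], [11, -35], [10, -42], [8, -49], [5, -56], [1, -62], [-4, -68]]
5.450000000000003 [ 559. -244.] [[-6, -5], [-12, -9], [-19, -11], [-26, -13], [-34, -14], [-41, -13], [-49, -12], [-56, -9], [-62, -5], [-68, -1]]
```

```bash
python3 -m crank '[[12,-5,0,0,0],[19,-2,0,0,0],[26,0,0,0,0],[33,0,0,0,0],[41,0,0,0,0],[48,-2,0,0,0],[55,-4,0,0,0],[62,-8,0,0,0],[68,-12,0,0,0],[73,-18,0,0,0]]'
python3 - <<'E'
from h import *
b=env.read_camera("side")
cv2.imwrite("pics/c3.png",cv2.convertScaleAbs(cv2.resize(b["img"][185:265,225:305],(400,400),interpolation=cv2.INTER_CUBIC),alpha=1.3))
print(env.state()["eef_pos"])
E
```

```text
t: 3.62
eef_pos: [486.0, -175.9, 71.5]
tcp_rot: [3.141, -0.001, 3.141]
ft_force: [2.8, 0.7, 0.5]
opening: 0.006
grip_force: 1.1
[ 485.46956982 -176.77855811   71.47366549]
```

View pics/c3.png

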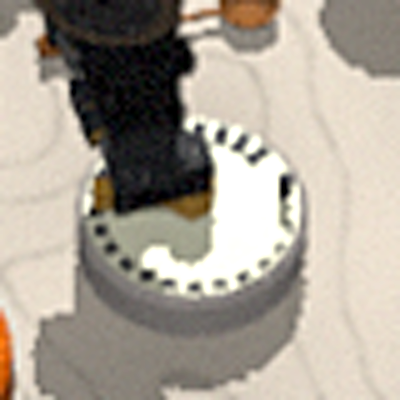

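The bar has swung to the left in the side view (95,195), ahead of the finger, so the push is working and I'll carry on.

```bash
python3 -m crank '[[4,-6,0,0,0],[8,-13,0,0,0],[10,-20,0,0,0],[11,-27,0,0,0],[11,-35,0,0,0],[10,-42,0,0,0],[8,-49,0,0,0],[5,-56,0,0,0],[1,-62,0,0,0],[-4,-68,0,0,0]]'; python3 -m crank '[[-6,-5,0,0,0],[-12,-9,0,0,0],[-19,-11,0,0,0],[-26,-13,0,0,0],[-34,-14,0,0,0],[-38,-14,0,0,0],[-42,-13,0,0,0],[-46,-12,0,0,0],[-50,-11,0,0,0],[-50,-11,0,0,0]]';python3 - <<'E'
from h import *
b=env.read_camera("side")
cv2.imwrite("pics/c4.png",cv2.convertScaleAbs(cv2.resize(b["img"][185:265,225:305],(400,400),interpolation=cv2.INTER_CUBIC),alpha=1.3))
E
```

```text
t: 4.5
eef_pos: [491.1, -244.4, 71.5]
tcp_rot: [3.141, -0.0, 3.141]
ft_force: [-1.6, 1.4, 0.5]
opening: 0.005
grip_force: 1.2
t: 5.33
eef_pos: [541.8, -254.6, 71.7]
tcp_rot: [-3.141, 0.001, 3.141]
ft_force: [-0.1, -0.9, 0.1]
opening: 0.001
grip_force: 0.3
```

View pics/c4.png

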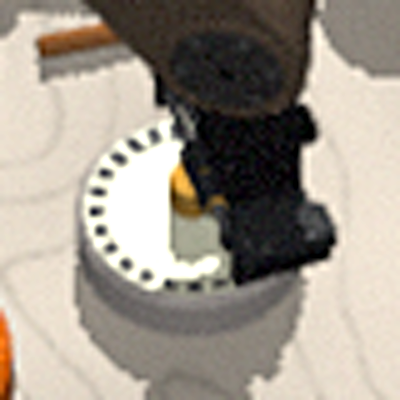

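```bash
python3 -m crank '[[-5,1,0,0,0],[-9,3,0,0,0],[-13,6,0,0,0],[-15,8,0,0,0],[-15,8,0,0,0]]'; python3 -m crank '[[-1,2,0,0,0],[-1,2,0,0,0],[-1,2,0,0,0]]';python3 -m crank '[[-1,2,0,0,0],[-1,2,0,0,0],[-1,2,0,0,0]]'
```

```text
t: 5.8
eef_pos: [556.5, -246.4, 71.6]
tcp_rot: [-3.142, 0.001, 3.141]
ft_force: [0.0, -0.7, 0.4]
opening: 0.001
grip_force: 0.2
t: 6.05
eef_pos: [557.1, -244.8, 71.7]
tcp_rot: [-3.142, 0.001, 3.141]
ft_force: [-0.1, -1.3, 0.2]
opening: 0.0
grip_force: 0.2
t: 6.3
eef_pos: [558.0, -242.8, 71.7]
tcp_rot: [-3.142, 0.0, 3.141]
ft_force: [0.0, -1.9, 0.4]
opening: 0.003
grip_force: 0.6
```

```bash
for i in 1 2; do :; done; python3 -m crank '[[-1,2,0,0,0],[-1,3,0,0,0],[-1,3,0,0,0]]'; python3 -m crank '[[-1,2,0,0,0],[-1,3,0,0,0],[-1,3,0,0,0]]'
```

```text
t: 6.55
eef_pos: [559.0, -239.6, 71.7]
tcp_rot: [-3.142, 0.0, 3.141]
ft_force: [-0.0, -1.2, 0.7]
opening: 0.006
grip_force: 0.8
t: 6.8
eef_pos: [559.6, -238.5, 71.7]
tcp_rot: [-3.139, 0.0, 3.141]
ft_force: [-4.8, -15.4, -0.4]
opening: 0.006
grip_force: 7.7
```

The force jumped to 16 N, roughly normal to the bar, at the expected angle, so the bar is on the pin. I'll back straight off, lift and look.

```bash
python3 -m crank '[[0,0,0,0,0],[2,-5,0,0,0],[4,-12,0,0,0],[4,-12,0,0,0]]'; python3 -m crank '[[0,0,-30,0,0],[0,0,-70,0,0],[0,0,-110,0,0],[20,-40,-130,0,0],[40,-80,-130,0,0],[50,-120,-130,0,0],[60,-160,-130,0,0],[60,-200,-130,0,0],[60,-200,-130,0,0]]'
python3 - <<'E'
from h import *
a=env.read_camera("top");b=env.read_camera("side")
i=cv2.resize(a["img"][155:235,245:325],(400,400),interpolation=cv2.INTER_CUBIC); j=cv2.resize(b["img"][185:265,225:305],(400,400),interpolation=cv2.INTER_CUBIC)
cv2.imwrite("pics/c5.png",cv2.convertScaleAbs(np.hstack([i,j]),alpha=1.3))
cv2.imwrite("pics/f5.png",cv2.resize(b["img"],(800,600)))
E
```

```text
t: 7.13
eef_pos: [555.5, -249.5, 71.5]
tcp_rot: [3.141, -0.0, 3.14]
ft_force: [0.0, 0.2, 0.2]
opening: 0.005
grip_force: 0.0
t: 7.88
eef_pos: [494.3, -454.1, 201.4]
tcp_rot: [-3.14, 0.001, 3.137]
ft_force: [-0.1, 0.1, -0.3]
opening: 0.002
grip_force: 0.0
```

View pics/c5.png

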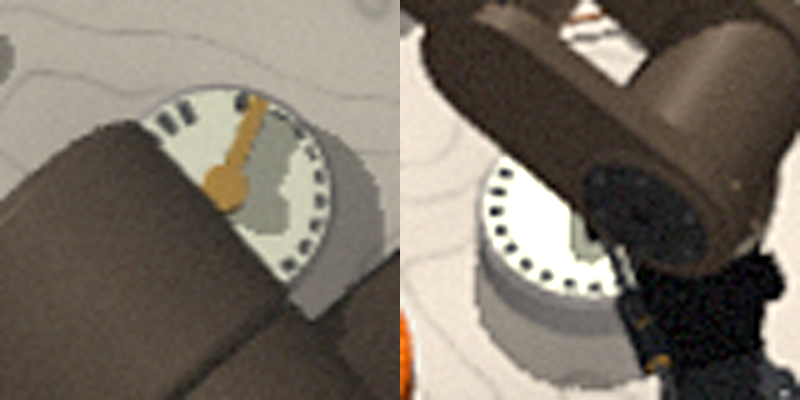

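View pics/f5.png

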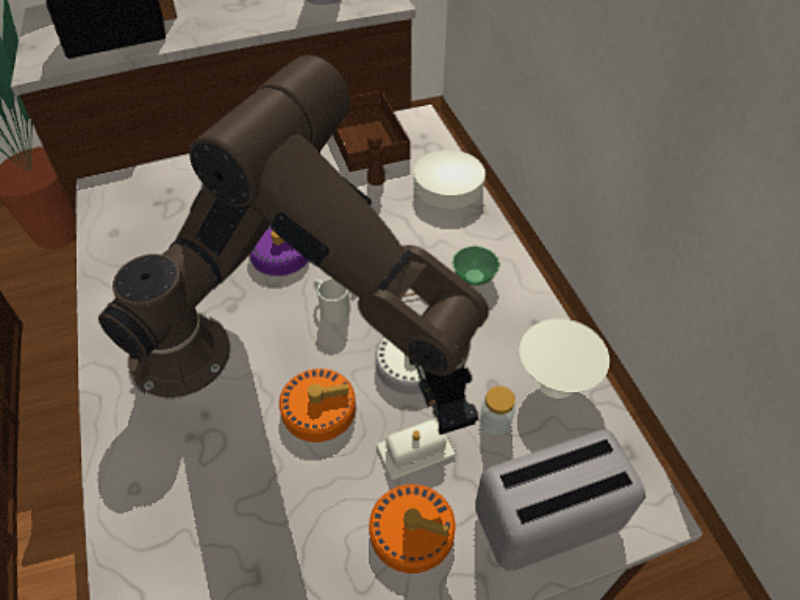

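In the top crop the bar runs from the hub (226,188) to the tip (258,98), with its side against the pin (242,100). The arm is clear and nothing else in view has moved, so I'm handing it in.

```bash
python3 -c "
from cell import env
print(env.job_done())"
```

```text
the job is handed in; nothing more can be done
None
```

I turned the round timer's hand anticlockwise all the way to its zero stop and left it resting against the pin; I didn't go near the square timer or the other items, and the job is handed in at about 8 s of the 48 s allowed.

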